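Clamp a reagent bottle with a star handwheel

ROBOT

A 6-joint arm with a two-finger parallel gripper is mounted at the origin on a cart in front of the work surface, level with it; the furniture and walls round the work are solid. World frame = base frame: x ahead of the robot, y to its left, z up, the work surface at z = 0. Lengths are in m, angles in rad, forces in N, time in s.
With the tool pointing down it reaches from about 0.3 to 0.775 m from the base axis. Payload 14.6 kg.
Tool frame: the origin (TCP) lies at the very end of the fingers, on their centre line; the grasp point (between the pads) lies 19 mm behind it; z points along the fingers, y is the direction in which the jaws open and shut (so a half turn about z gives the same grasp; the last joint's range is limited). The gripper opens to 85 mm and grips with 20 to 120 N. Pads are 22 mm wide; open, the fingers measure 114 mm over their backs; the gripper's body (76 mm by 85 mm) begins 54 mm behind the grasp point. The pads swing forward as they close: fully open they stand 13 mm farther back than shut.
Start: joints at [-1.178, 0.3, 1.521, -0, 1.321, -0.067], TCP at [0.244, -0.493, 0.231] pointing down, gripper open.
Joint ranges: [-3.03, 3.03], [-0.79, 2.21], [0.23, 2.52], [-1.04, 4.18], [0, 3.07], [-2.55, 2.55]. Speed limits (rad/s): [2.22, 2.22, 2.57, 3.14, 3.14, 3.14].

INTERFACE

Orientations are given as [roll, pitch, yaw] about the fixed x, y, z axes, in that order (R = Rz(yaw) Ry(pitch) Rx(roll)).
In Python, from station import bot, capture, camera_params, workorder gives the robot as it stands.
- The arm moves only by the shell command python3 -m crank 'ROWS' [FORCE]. ROWS is JSON, one flat list of numbers, 5 for each row, row after row: the opening in per cent of the stroke, from 0 (shut) to 100 (fully open), then the shift along the world's x, y, z in m, then the turn about the world's z in rad. A call has exactly 5 rows; each row shifts and turns the commanded pose from where the row before left it; what a row does not reach is not made up. A row lasts 1/12 s, in which the tool goes at most 41.7 mm and 7.16 degrees, less where a joint would pass 70% of its speed; a pose out of reach is approached as far as the arm can. A call with a gripper value outside its range is refused whole. The fingers move at their own pace and stop on an object; FORCE is the grip in N (left out, the last holds). Time passes only in rows, so rows that do not move let the fingers close, or fill a call up. It gives the time, the measured TCP pose, the force and the opening at its end, in the units of the state.
- bot.get_state(): the state, without advancing time (a new reading comes with each control period).
- capture(name): name is "scene" or "top" or "wrist"; returns the picture (384x512x3 uint8, red, green, blue); there is no depth.
- camera_params(name): a dict with "fx", "fy", "cx", "cy" (pixels), "R" (3x3) and "t" (3): a world point X has camera coordinates R X + t. Camera axes: x right, y down, z forward; pixel columns grow to the right and rows downward; lengths in m; the calibration is good to about 2 mm. A picture is of the moment at which its call begins: read the wrist's pose just before it. camera_params takes no time and is no camera call; for the wrist camera it gives the pose at the moment of the call.
- workorder.finish_job(): hands the job in, once; it reports no verdict.
The state is a dict: "time_s": time; "joint_positions": joint angles; "joint_vel": joint speeds; "joint_torque": joint torques, N m; "tcp_pos": TCP position; "orientation": TCP orientation; "contact_force": force on the tool from outside, world axes, zero at the start; "torque": the same for the moment, N m; "grip_width": finger opening in m.
Only numpy, scipy, OpenCV 4.12 (cv2) and the standard library are available. Lean on these libraries where they do the work, as an engineer would, in place of code of your own. Each camera call takes 0.05 s, during which the arm holds its last target.

TASK

Stand the small round reagent bottle with the blue cap upright in the open bay of the bottle clamp and let go of it. Then push the spokes of the star handwheel round clockwise, one after another, until the bottle is held firmly between the sprung jaw and the stop screw: go on past first touch until the wheel clearly turns about 1.6 times as hard as it did running free, but do not overtighten. Do not push the jaw by hand, never lean on the clamp hard, and leave the other loose things where they are.

Things in the scene. Friction and masses are not known exactly. Their poses are not given: they have to be found in the camera images.
- bottle: small round white reagent bottle with a blue screw cap, 58 mm in diameter, 117 mm high, 0.25 kg. The cap is 37 mm across and takes the top 22 mm. Origin: centre of its underside, z up. It starts standing on the bench to the left of the clamp.
- clamp: bottle clamp bolted to the bench: grey bed plate 120 x 390 x 14 mm, long along its y. Origin on the bench under the bed; x away from the robot, y left, z up, turned up to 0.3 rad. From left to right: star handwheel (upright axis at y = +115 mm), sprung jaw, bay, blue post with stop screw. Below the wheel a round column (29 mm radius) ends 54 mm above the bench.
- clamp_bay (a point): point on top of the bed (14 mm above the bench) in the middle of the open bay, where the bottle is to stand; the clamp's axes. A bottle standing within 9 mm of it along y touches neither jaw nor stop. Jaw pad and stop meet the bottle 30 mm above the bed; the jaw block is 80 mm high above the bench.
- wheel_hub (a point): centre of the star handwheel, on its axis at the height of the spokes (78 mm above the bench). The hub is 34 mm in diameter and rises 13 mm above the spokes.
- red_tip (a point): centre of the red ball at the end of one spoke, 64 mm from the axis. The wheel has five round steel spokes, 10 mm thick, 72 degrees apart, with 17 mm balls on their ends (the other four black).
- star_wheel (a joint): angle of the handwheel in rad, growing clockwise seen from above, which closes the jaw towards the stop by 10 mm per rad. It starts between 0 and 0.4 and must turn about 2.2 to 3.8 rad; range 0 to 5. Its own drag is 0.42 N m (about 8 N on a spoke at 52 mm radius) and it stays where it is left.
- hood_edge (a point): middle of the yellow front edge (6 mm thick, 168 mm long) of the clear hood that covers the back half of the wheel; it lies 12 mm behind the wheel axis, 107 mm above the bench. Fingers can come down between the spokes only in front of it (clamp -x side).
- jaw: moving jaw, an aluminium block with a sprung black V pad (6 N/mm: once the bottle is against the stop, each 0.1 rad of wheel adds 6 N and 0.06 N m). The V centres the bottle. Well held is about 27 N, the wheel then takes about 0.7 N m (13 N on a spoke at 52 mm); above 40 N (0.82 N m) is overtight. Origin: the clamp's origin at wheel angle 0; moves along the clamp's -y.
- post_face (a point): point on the face, towards the bay, of the blue post (52 mm wide, 91 mm high above the bench), where the stop screw comes out. The screw's round black button, 22 mm in diameter, stands 25 to 35 mm out from here towards +y; its setting differs each time and is not measured, so the end must be felt.
- dropper: amber dropper bottle, 38 x 84 mm, bystander; origin under its centre
- petri: petri dish with lid, 105 x 13 mm, bystander; origin under its centre
- vial_a: sample vial with yellow content, 22 x 44 mm, bystander; origin under its centre
- vial_b: sample vial with red content, 22 x 44 mm, bystander; origin under its centre
- wash_bottle: white squeeze wash bottle, 173 mm high, bystander; origin under its centre
Mind the look-alikes: they are no part of the job. Leave any pink or red look-alike of the bottle alone.

How it is judged:
By the outcome, as a careful person would: the job done as asked, in the order asked, and still so for the second after the job is handed in, with the robot touching nothing.
It also fails if it takes over 72 s, if anything falls off the work surface, if the arm or the gripper's body presses on something with over 40 N, if the wrist force passes 120 N, or if a joint passes its speed limit or range.

## Working session

There is one attempt and no reset: what is moved stays moved. The work goes in short steps, Python scripts to look and compute and a shell command to move; the robot and the scene stay as the last step left them, time stands still between calls to the robot, and variables do not carry over. Pictures are saved under pics/ and viewed, and the job is handed in when it is done.

```bash
ls; mkdir -p pics
python3 - <<'E'
from station import bot,capture,camera_params
import cv2
s=bot.get_state(); print({k:(v if not hasattr(v,'tolist') else v.tolist()) for k,v in s.items()})
for n in ['scene','top']:
    cv2.imwrite(f'pics/{n}0.png',cv2.cvtColor(capture(n),cv2.COLOR_RGB2BGR)); print(n,camera_params(n))
E
```

```text
pics
{'time_s': 0.0, 'joint_positions': [-1.177624257317593, 0.3004581531891158, 1.5216518580484892, 8.83979981617237e-06, 1.320679254753927, -0.06659474562093491], 'joint_vel': [-0.00019178941629900052, 0.0008856097706897615, -0.0004599922355070344, 0.000749446856733551, -0.0015239670229355118, -0.0002000549010203714], 'joint_torque': [3.0802835908616544e-05, -54.35003399848938, -36.17928743362427, -0.00013129281342116883, 0.003934254054911435, -4.152482944164149e-06], 'tcp_pos': [0.24396002473476228, -0.49264776041930514, 0.23069847229100507], 'orientation': [-3.1403992633698556, -8.817232492597249e-05, 0.4597645693577226], 'contact_force': [-0.30432865593080066, 0.20539101098338025, -0.5748831261775904], 'torque': [-0.0038966435851327283, -8.298348294036957e-06, 0.008058856459750631], 'grip_width': 0.08571080351767037}
scene {'fx': 484.2023089856955, 'fy': 484.2023089856955, 'cx': 249.8333110955894, 'cy': 189.7642030327688, 'R': array([[-0.68539544, -0.72815453,  0.00490683],
       [-0.38597778,  0.35758167, -0.85038609],
       [ 0.61745789, -0.58474467, -0.52613631]]), 't': array([0.38825255, 0.29661097, 1.02954946])}
top {'fx': 378.8498365224492, 'fy': 378.8498365224492, 'cx': 260.87581567661186, 'cy': 193.21304437127037, 'R': array([[-0.01197096, -0.99991347, -0.00545437],
       [-0.99844502,  0.01225003, -0.05438268],
       [ 0.05444479,  0.00479487, -0.99850527]]), 't': array([0.00574217, 0.5500131 , 1.10000221])}
```

View pics/scene0.png

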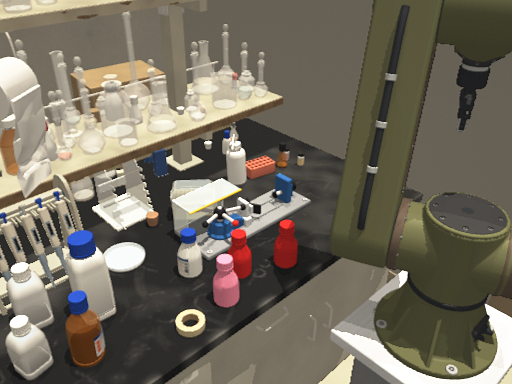

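View pics/top0.png

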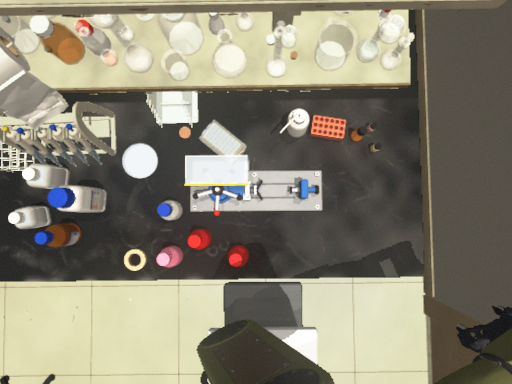

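The bottle looks to be at top (168,210) and scene (189,252). Things it could be mistaken for:
- large white bottle with a blue cap: top (65,198), scene (85,275)
- brown bottle with a blue cap: top (45,237)
- pink and red look-alikes: top (170,257), (200,240), (238,257)
- white bottles: top (40,177), (30,217)

I'll check my choice in a close crop.

Run:
```python
import cv2,numpy as np
t=cv2.imread('pics/top0.png');s=cv2.imread('pics/scene0.png')
cv2.imwrite('pics/c1.png',cv2.resize(t[150:275,140:335],None,fx=4,fy=4,interpolation=cv2.INTER_CUBIC))
cv2.imwrite('pics/c2.png',cv2.resize(s[165:315,165:320],None,fx=4,fy=4,interpolation=cv2.INTER_CUBIC)[:600])
```

```text
(no output)
```

View pics/c1.png

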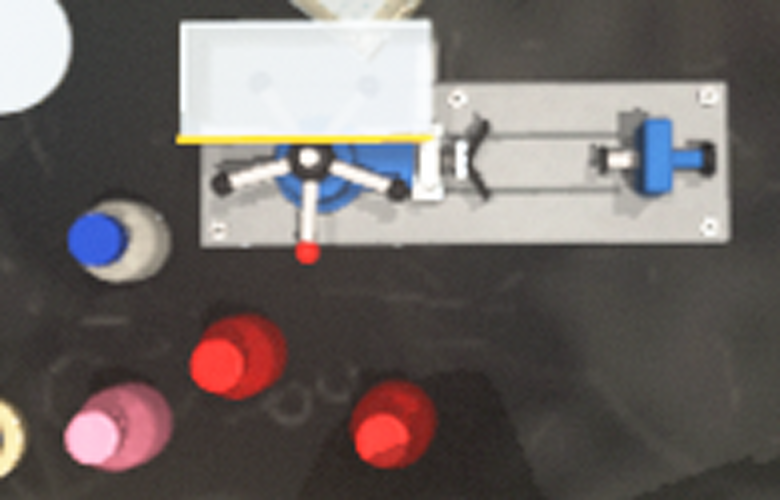

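View pics/c2.png

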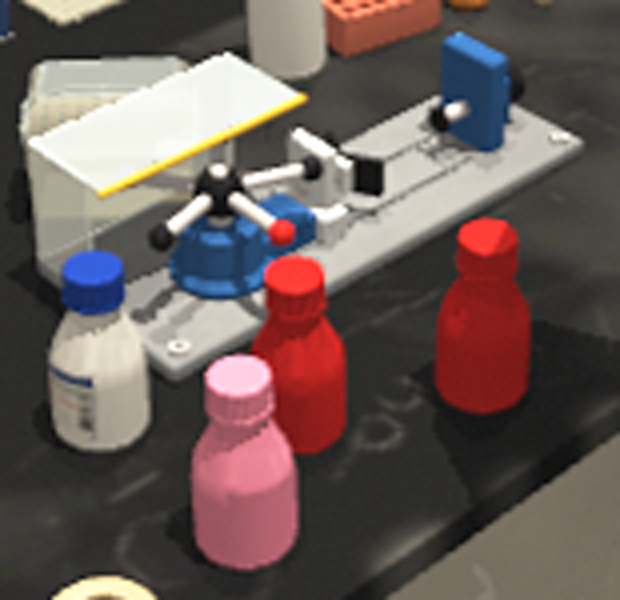

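The crop shows one small round white bottle with a blue cap, at top crop (97,239) and scene crop (93,285), so the choice stands. Next I'll measure it and the clamp.

```bash
cat > h.py <<'E'
import cv2,numpy as np
from station import bot,capture,camera_params
def ray(P,u,v):
    d=P['R'].T@np.array([(u-P['cx'])/P['fx'],(v-P['cy'])/P['fy'],1.]); return -P['R'].T@P['t'],d
def plane(P,u,v,z):
    o,d=ray(P,u,v); return o+d*(z-o[2])/d[2]
def proj(P,X):
    c=P['R']@np.asarray(X)+P['t']; return P['fx']*c[0]/c[2]+P['cx'],P['fy']*c[1]/c[2]+P['cy']
def tri(a,b):
    (o1,d1),(o2,d2)=a,b
    A=np.stack([d1,-d2],1); k=np.linalg.lstsq(A,o2-o1,rcond=None)[0]
    p,q=o1+k[0]*d1,o2+k[1]*d2; return (p+q)/2,np.linalg.norm(p-q)
def blobs(img,lo,hi,roi):
    h=cv2.cvtColor(img,cv2.COLOR_BGR2HSV); m=cv2.inRange(h,np.array(lo),np.array(hi)); z=np.zeros_like(m); x0,y0,x1,y1=roi; z[y0:y1,x0:x1]=m[y0:y1,x0:x1]
    n,l,s,c=cv2.connectedComponentsWithStats(z); return [(s[i].tolist(),c[i].round(2).tolist()) for i in range(1,n) if s[i][4]>5]
E
python3 - <<'E'
from h import *
t=cv2.imread('pics/top0.png');s=cv2.imread('pics/scene0.png')
T=camera_params('top');S=camera_params('scene')
print('cap T',blobs(t,(105,120,60),(130,255,255),(150,195,185,225)),'S',blobs(s,(105,120,60),(130,255,255),(175,222,205,250)))
print('red T',blobs(t,(0,150,80),(8,255,255),(208,205,226,220)),'S',blobs(s,(0,150,80),(8,255,255),(228,215,242,228)))
print('yel T',blobs(t,(20,120,100),(35,255,255),(180,178,255,192)))
print('post T',blobs(t,(95,100,60),(125,255,255),(290,170,325,205)))
c=lambda u,v:(140+(u+.5)/4-.5,150+(v+.5)/4-.5)
for n,p,z in [('lb',(202,244),.014),('rb',(727,243),.014),('rt',(727,82),.014),('hubtop',(310,157),.091),('cap',(97,239),.117),('red',(308,252),.078),('yl',(178,140),.107),('yr',(434,138),.107),('postL',(641,157),.091),('pt',(655,119),.091),('pb',(655,195),.091),('button',(597,159),.044)]:
    print(n,plane(T,*c(*p),z).round(4))
E
```

```text
cap T [([157, 203, 15, 13, 146], [163.49, 209.39])] S [([180, 228, 16, 16, 212], [187.85, 235.2])]
red T [([214, 211, 6, 5, 27], [216.41, 212.93])] S [([232, 220, 6, 6, 25], [234.88, 222.68])]
yel T [([184, 183, 64, 3, 118], [212.9, 184.44])]
post T [([299, 180, 17, 19, 179], [305.06, 188.97])]
lb [0.5014 0.2078 0.014 ]
rb [ 0.4975 -0.1779  0.014 ]
rt [ 0.6162 -0.1804  0.014 ]
hubtop [0.5593 0.1187 0.091 ]
cap [0.5044 0.2582 0.117 ]
red [0.4943 0.122  0.078 ]
yl [0.5708 0.206  0.107 ]
yr [0.5701 0.0328 0.107 ]
postL [ 0.5565 -0.1084  0.091 ]
pt [ 0.5825 -0.1184  0.091 ]
pb [ 0.5303 -0.1175  0.091 ]
button [ 0.5585 -0.0815  0.044 ]
```

Run:
```python
from h import *
T=camera_params('top');S=camera_params('scene')
print('cap',tri(ray(T,163.6,209.4),ray(S,187.85,233.5)))
print('red',tri(ray(T,216.41,212.93),ray(S,234.88,222.68)))
cs=lambda u,v:(165+(u+.5)/4-.5,165+(v+.5)/4-.5)
c=lambda u,v:(140+(u+.5)/4-.5,150+(v+.5)/4-.5)
print('button',tri(ray(T,*c(600,159)),ray(S,*cs(438,118))))
print('base bottle S', plane(S,*cs(100,447),0), 'top body', plane(T,*c(150,240),.06))
for u in (470,478,487): print('pad',u,plane(T,*c(u,160),.05).round(4))
for u in (588,592,606): print('btn',u,plane(T,*c(u,159),.044).round(4))
for u in (641,):print('post base/face', plane(T,*c(u,159),.091))
```

```text
cap (array([0.50376387, 0.26003203, 0.10956685]), np.float64(0.0021393733766152966))
red (array([0.49304703, 0.12213794, 0.07881031]), np.float64(0.001039784554583197))
button (array([ 0.55704816, -0.08473479,  0.04558569]), np.float64(0.003619693422199697))
base bottle S [ 4.84148688e-01  2.76714521e-01 -1.11022302e-16] top body [0.50412549 0.23564677 0.06      ]
pad 470 [0.5585 0.0095 0.05  ]
pad 478 [0.5584 0.0038 0.05  ]
pad 487 [ 0.5584 -0.0026  0.05  ]
btn 588 [ 0.5586 -0.075   0.044 ]
btn 592 [ 0.5585 -0.0779  0.044 ]
btn 606 [ 0.5584 -0.0879  0.044 ]
post base/face [ 0.5551245 -0.1083484  0.091    ]
```

```bash
python3 -m crank '[100,0,0.025,0.01,0,100,0.01,0.03,0.01,0.06,100,0.012,0.036,0,0.12,100,0.012,0.036,0,0.12,100,0.012,0.036,0,0.12]'
```

```text
time_s: 0.52
tcp_pos: [0.29, -0.3282, 0.251]
orientation: [-3.141, -0.0, 0.885]
contact_force: [0.1, -1.0, 0.2]
grip_width: 0.0856
```

```bash
python3 -m crank '[100,0.012,0.038,0,0.12,100,0.012,0.038,0,0.12,100,0.012,0.038,0,0.12,100,0.012,0.038,0,0.12,100,0.014,0.038,0,0.12]'; python3 -m crank '[100,0.014,0.038,0,0.085,100,0.015,0.038,0,0,100,0.015,0.038,0,0,100,0.015,0.038,0,0,100,0.015,0.038,0,0]';  python3 -m crank '[100,0.015,0.038,0,0,100,0.015,0.038,0,0,100,0.015,0.036,0,0,100,0.015,0.036,0,0,100,0.015,0.03,-0.01,0]'
```

```text
time_s: 0.93
tcp_pos: [0.3519, -0.138, 0.2513]
orientation: [3.141, 0.0, 1.485]
contact_force: [1.1, -0.6, 0.1]
grip_width: 0.0852
time_s: 1.35
tcp_pos: [0.4262, 0.0523, 0.2513]
orientation: [3.141, 0.0, 1.565]
contact_force: [1.0, -1.2, -0.0]
grip_width: 0.0853
time_s: 1.77
tcp_pos: [0.5017, 0.231, 0.2423]
orientation: [3.14, -0.001, 1.566]
contact_force: [0.3, -0.7, 0.8]
grip_width: 0.0857
```

```bash
python3 -m crank '[100,0.002,0.028,0,0,100,0,0,0,0,100,0,0,0,0,100,0,0,0,0,100,0,0,0,0]'
python3 - <<'E'
from h import *
P=camera_params('wrist'); w=cv2.cvtColor(capture('wrist'),cv2.COLOR_RGB2BGR); cv2.imwrite('pics/w1.png',w)
print(bot.get_state()['tcp_pos'],P); print(proj(P,(.504,.259,.117)))
b=blobs(w,(105,120,60),(130,255,255),(0,0,512,384));print(b)
for s,c in b:
  if s[4]>300: print(plane(P,*c,.117))
E
```

```text
time_s: 2.18
tcp_pos: [0.5031, 0.2553, 0.2415]
orientation: [3.141, 0.0, 1.564]
contact_force: [0.1, -0.3, 0.3]
grip_width: 0.0854
[0.50313432 0.2552203  0.24162692] {'fx': 333.23194922567683, 'fy': 333.23194922567683, 'cx': 254.62454743284232, 'cy': 192.75425754338306, 'R': array([[ 9.99984297e-01, -5.60383204e-03,  4.59080891e-05],
       [-5.38787440e-03, -9.59129688e-01,  2.82915558e-01],
       [-1.54137946e-03, -2.82911363e-01, -9.59144820e-01]]), 't': array([-0.50157285,  0.20821805,  0.46195314])}
(np.float64(255.8009283024734), np.float64(180.89528530488573))
[([234, 154, 43, 46, 1507], [254.72, 176.86]), ([301, 244, 23, 42, 598], [312.89, 263.34]), ([272, 249, 25, 45, 740], [283.67, 272.6]), ([284, 306, 13, 21, 191], [288.46, 314.53]), ([302, 314, 14, 14, 137], [309.38, 321.26])]
[0.50312472 0.26243727 0.117     ]
[0.55455646 0.18286338 0.117     ]
[0.52867769 0.17374531 0.117     ]
```

View pics/w1.png

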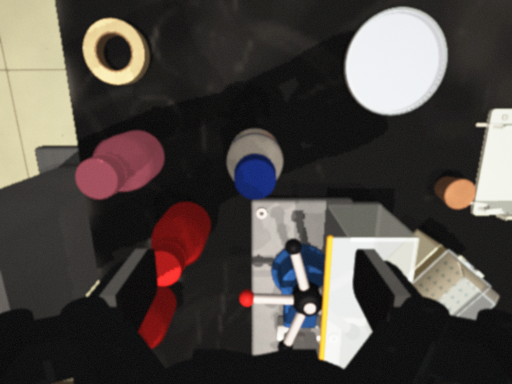

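The picture shows the blue cap at (255,178), midway between the open fingers. The wheel hub is at (308,300) and the red ball at (247,299), and nothing stands in the fingers' way.

```bash
python3 -m crank '[100,0.0,0.004,-0.035,0,100,0,0,-0.035,0,100,0,0,-0.035,0,100,0,0,-0.03,0,100,0,0,-0.0215,0]' 40; python3 -m crank '[100,0,0,0,0,40,0,0,0,0,30,0,0,0,0,20,0,0,0,0,20,0,0,0,0]'; python3 -m crank '[20,0,0,0,0,20,0,0,0,0,20,0,0,0,0,20,0,0,0,0,20,0,0,0,0]'
```

```text
time_s: 2.65
tcp_pos: [0.5023, 0.2589, 0.0824]
orientation: [-3.14, 0.001, 1.564]
contact_force: [0.6, -0.6, -0.3]
grip_width: 0.0853
time_s: 3.07
tcp_pos: [0.5037, 0.2603, 0.0865]
orientation: [3.139, -0.001, 1.565]
contact_force: [-3.2, -0.0, 4.0]
grip_width: 0.0386
time_s: 3.48
tcp_pos: [0.5036, 0.2605, 0.0866]
orientation: [3.14, -0.001, 1.565]
contact_force: [-3.2, 0.0, 8.7]
grip_width: 0.0362
```

```bash
python3 -m crank '[20,0,0,0.01,0,20,0,0,0.03,0,20,0,0,0.035,0,20,0,0,0.035,0,20,0,0,0.035,0]'; python3 -m crank '[20,0.002,-0.01,0.02,0,20,0.002,-0.02,0,0,20,0.005,-0.03,0,0,20,0.006,-0.03,0,0,20,0.006,-0.03,0,0]'; python3 -m crank '[20,0.007,-0.035,0,0,20,0.007,-0.035,0,0,20,0.007,-0.035,0,0,20,0.007,-0.035,0,0,20,0.005,-0.025,0,0]';python3 - <<'E'
from h import *
P=camera_params('wrist'); w=cv2.cvtColor(capture('wrist'),cv2.COLOR_RGB2BGR); cv2.imwrite('pics/w2.png',w)
w=cv2.cvtColor(capture('scene'),cv2.COLOR_RGB2BGR); cv2.imwrite('pics/s2.png',w)
print(bot.get_state()['tcp_pos'])
E
```

```text
time_s: 3.9
tcp_pos: [0.5027, 0.2599, 0.2324]
orientation: [3.141, -0.0, 1.565]
contact_force: [0.9, 0.1, -2.7]
grip_width: 0.036
time_s: 4.32
tcp_pos: [0.5238, 0.1389, 0.2508]
orientation: [3.141, -0.0, 1.565]
contact_force: [0.4, -0.4, -2.6]
grip_width: 0.0362
time_s: 4.73
tcp_pos: [0.557, -0.0276, 0.2507]
orientation: [3.141, 0.0, 1.564]
contact_force: [-0.5, -0.3, -3.2]
grip_width: 0.0359
[ 0.55720878 -0.0282784   0.25043275]
```

View pics/w2.png

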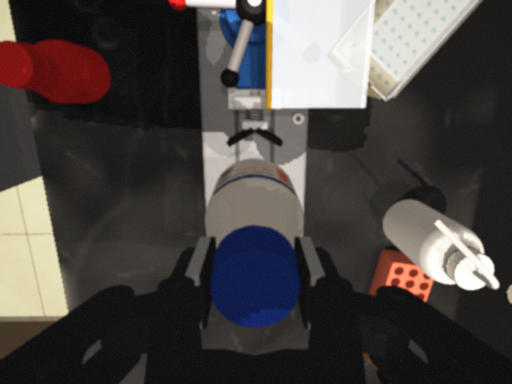

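View pics/s2.png

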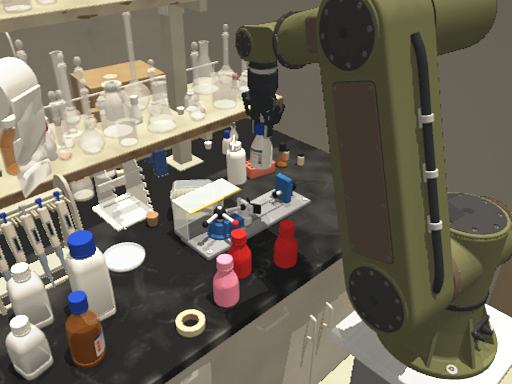

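The bottle hangs straight from the gripper over the bay, with its cap at wrist pixel (255,275). The black V pad is at (255,133) in the same picture.

Run:
```python
from h import *
P=camera_params('wrist')
for p in [(255,130),(230,142),(281,143)]: print([plane(P,*p,z).round(4) for z in (.044,.055,.065)])
for y in (.0,.29): print(1)
print(plane(P,203,170,.014),plane(P,306,170,.014))
w=cv2.imread('pics/w2.png'); cv2.imwrite('pics/c3.png',cv2.resize(w[70:190,190:330],None,fx=5,fy=5,interpolation=cv2.INTER_CUBIC))
```

```text
[array([0.5579, 0.0086, 0.044 ]), array([0.5579, 0.0098, 0.055 ]), array([0.5579, 0.0108, 0.065 ])]
[array([ 0.5317, -0.0035,  0.044 ]), array([ 0.5325, -0.002 ,  0.055 ]), array([ 0.5332, -0.0007,  0.065 ])]
[array([ 0.585, -0.005,  0.044]), array([ 0.5841, -0.0035,  0.055 ]), array([ 0.5834, -0.0021,  0.065 ])]
1
1
[ 0.49707665 -0.0398394   0.014     ] [ 0.61684658 -0.04087165  0.014     ]
```

View pics/c3.png

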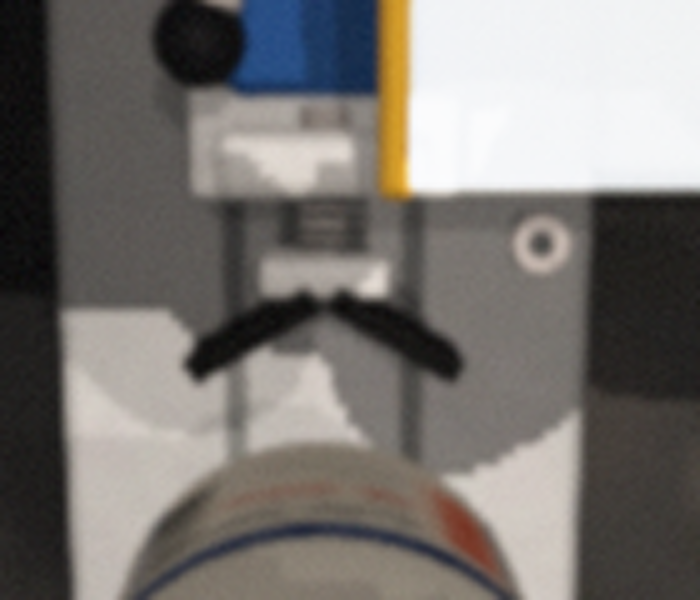

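```bash
python3 -m crank '[20,0,-0.0085,-0.025,0,20,0,0,-0.035,0,20,0,0,-0.035,0,20,0,0,-0.025,0,20,0,0,-0.015,0]'; python3 -m crank '[20,0,0,-0.007,0,20,0,0,-0.003,0,20,0,0,0,0,20,0,0,0,0,20,0,0,0,0]'
```

```text
time_s: 5.25
tcp_pos: [0.5557, -0.0326, 0.1123]
orientation: [-3.138, -0.001, 1.565]
contact_force: [0.3, -0.4, -3.3]
grip_width: 0.0362
time_s: 5.67
tcp_pos: [0.5577, -0.0333, 0.1062]
orientation: [3.139, 0.0, 1.565]
contact_force: [0.9, -0.5, -3.1]
grip_width: 0.036
```

```bash
python3 -m crank '[20,0,-0.003,0,0,20,0,0,-0.002,0,20,0,0,-0.001,0,20,0,0,-0.001,0,20,0,0,0,0]'; python3 -m crank '[20,0,0,-0.001,0,20,0,0,-0.001,0,20,0,0,0,0,20,0,0,0,0,20,0,0,0,0]'
```

```text
time_s: 6.08
tcp_pos: [0.5571, -0.0364, 0.1008]
orientation: [3.142, 0.0, 1.565]
contact_force: [0.8, 1.0, -2.2]
grip_width: 0.0358
time_s: 6.5
tcp_pos: [0.5575, -0.0365, 0.1006]
orientation: [3.14, 0.0, 1.565]
contact_force: [-7.5, 0.2, 16.7]
grip_width: 0.0362
```

```bash
python3 -m crank '[20,0,0,0.001,0,20,0,0,0,0,50,0,0,0,0,100,0,0,0,0,100,0,0,0,0]'; python3 -m crank '[100,0,0,0,0,100,0,0,0,0,100,0,0,0.01,0,100,0,0,0.03,0,100,0,0,0.03,0]';python3 -m crank '[100,0,0,0.03,0,60,0,0,0.03,0,20,0,0,0,0,0,0,0,0,0,0,0,0,0,0]'
python3 - <<'E'
from h import *
P=camera_params('wrist'); w=cv2.cvtColor(capture('wrist'),cv2.COLOR_RGB2BGR); cv2.imwrite('pics/w3.png',w)
w=cv2.cvtColor(capture('scene'),cv2.COLOR_RGB2BGR); cv2.imwrite('pics/s3.png',cv2.resize(w[150:280,160:330],None,fx=4,fy=4,interpolation=cv2.INTER_CUBIC))
E
```

```text
time_s: 6.92
tcp_pos: [0.5571, -0.0363, 0.0996]
orientation: [-3.142, -0.0, 1.565]
contact_force: [0.7, 1.3, 0.0]
grip_width: 0.0656
time_s: 7.33
tcp_pos: [0.5565, -0.0363, 0.1705]
orientation: [-3.139, -0.0, 1.565]
contact_force: [1.8, -0.1, 0.3]
grip_width: 0.0853
time_s: 7.75
tcp_pos: [0.5568, -0.0363, 0.2296]
orientation: [-3.141, -0.0, 1.565]
contact_force: [0.1, -0.6, 0.1]
grip_width: 0.0388
```

View pics/w3.png

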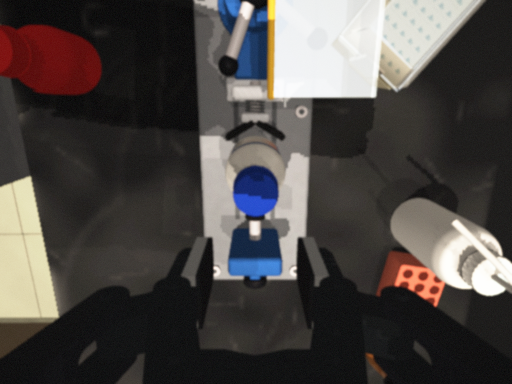

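View pics/s3.png

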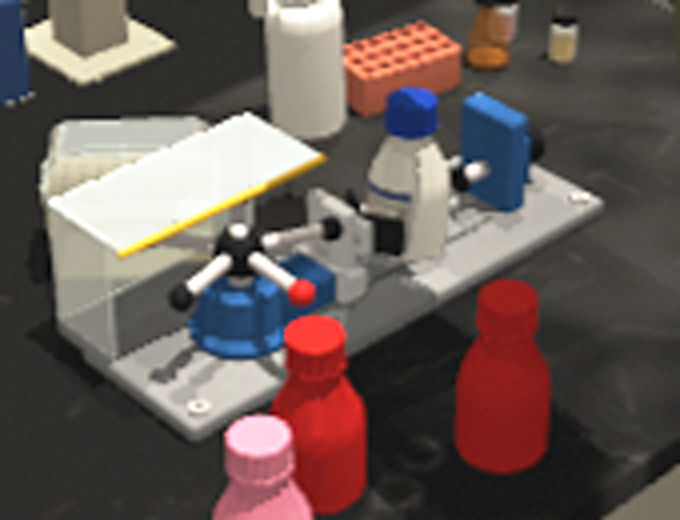

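The bottle stands free and upright in the bay, with its cap at wrist (257,190), the V pad at (255,130) and the stop screw at (256,225). Next I'll work out the spoke-push geometry.

```bash
cat >> h.py <<'E'
HUB=np.array([.5585,.119]); 
def U(a): return np.array([-np.cos(a),np.sin(a)])
def Tn(a): return np.array([np.sin(a),np.cos(a)])
def C(thd,gap=0.,lead=10,rc=.052):
    th=np.radians(thd);a=np.radians(thd+lead)
    return HUB+rc*U(th)-(.005+gap)*Tn(th)-.0145*U(a)-.011*Tn(a)
def yawd(thd,lead=10): return np.pi/2-np.radians(thd+lead)
E
python3 - <<'E'
from h import *
w=cv2.imread('pics/w1.png')
# w1 wrist params were printed
P={'fx':333.232,'fy':333.232,'cx':254.6245,'cy':192.754,'R':np.array([[ 9.99984297e-01, -5.60383204e-03,  4.59080891e-05],[-5.38787440e-03, -9.59129688e-01,  2.82915558e-01],[-1.54137946e-03, -2.82911363e-01, -9.59144820e-01]]),'t':np.array([-0.50157285,  0.20821805,  0.46195314])}
print('hub',plane(P,309,302,.091),'red',plane(P,247,299,.078),'hubspk',plane(P,308,301,.088))
print('blkR',plane(P,293,246,.078),'edge',plane(P,331,236,.107),plane(P,320,357,.107))
for g,th in [(.012,2.6),(.003,2.6),(0,2.6)]: print('start',g,C(th,g),yawd(th))
p=C(2.6);
for th in range(5,100,5): print(th,C(th).round(4),(C(th)-p).round(4),round(yawd(th),3)); p=C(th)
print(bot.get_state()['tcp_pos'])
E
```

```text
hub [0.55749922 0.12512986 0.091     ] red [0.49418799 0.12018492 0.078     ] hubspk [0.55697988 0.12424732 0.088     ]
blkR [0.54117596 0.18124392 0.078     ] edge [0.57159995 0.20478047 0.107     ] [0.56832285 0.07167742 0.107     ]
start 0.012 [0.51753358 0.09047821] 1.350884841043611
start 0.003 [0.51794184 0.09946895] 1.350884841043611
start 0 [0.51807793 0.10246586] 1.350884841043611
5 [0.5174 0.1042] [-0.0007  0.0017] 1.309
10 [0.5163 0.1078] [-0.0011  0.0036] 1.222
15 [0.5155 0.1115] [-0.0008  0.0037] 1.134
20 [0.515  0.1153] [-0.0005  0.0038] 1.047
25 [0.5148 0.1191] [-0.0002  0.0038] 0.96
30 [0.515  0.1229] [0.0002 0.0038] 0.873
35 [0.5155 0.1267] [0.0005 0.0038] 0.785
40 [0.5163 0.1304] [0.0008 0.0037] 0.698
45 [0.5175 0.134 ] [0.0012 0.0036] 0.611
50 [0.519  0.1376] [0.0015 0.0035] 0.524
55 [0.5207 0.1409] [0.0018 0.0034] 0.436
60 [0.5228 0.1441] [0.0021 0.0032] 0.349
65 [0.5251 0.1472] [0.0023 0.003 ] 0.262
70 [0.5277 0.15  ] [0.0026 0.0028] 0.175
75 [0.5305 0.1525] [0.0028 0.0026] 0.087
80 [0.5335 0.1548] [0.003  0.0023] 0.0
85 [0.5368 0.1569] [0.0032 0.002 ] -0.087
90 [0.5401 0.1586] [0.0034 0.0018] -0.175
95 [0.5437 0.1601] [0.0035 0.0014] -0.262
[ 0.55666725 -0.03632828  0.22880638]
```

Run:
```python
from h import *
w=cv2.imread('pics/w1.png'); cv2.imwrite('pics/c4.png',cv2.resize(w[220:370,230:350],None,fx=4,fy=4,interpolation=cv2.INTER_CUBIC))
```

```text
(no output)
```

View pics/c4.png

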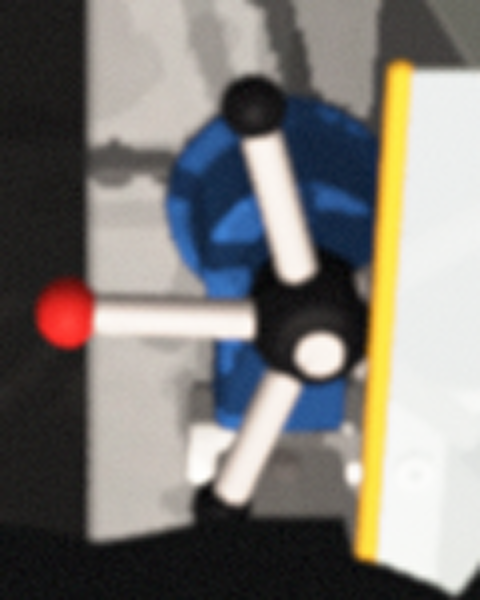

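Run:
```python
from h import *
P={'fx':333.232,'fy':333.232,'cx':254.6245,'cy':192.754,'R':np.array([[ 9.99984297e-01, -5.60383204e-03,  4.59080891e-05],[-5.38787440e-03, -9.59129688e-01,  2.82915558e-01],[-1.54137946e-03, -2.82911363e-01, -9.59144820e-01]]),'t':np.array([-0.50157285,  0.20821805,  0.46195314])}
c=lambda u,v:(230+(u+.5)/4-.5,220+(v+.5)/4-.5)
r=plane(P,*c(66,314),.078);b=plane(P,*c(252,106),.078);d=plane(P,*c(320,354),.091)
print(r,b,d)
# axis from two balls 64mm, 72deg: circle intersection
m=(r+b)[:2]/2;v=(b-r)[:2];L=np.linalg.norm(v);print('chord',L,2*.064*np.sin(np.radians(36)))
n=np.array([v[1],-v[0]])/L; h=(.064**2-.0376**2)**.5
for s in(1,-1):print(m+s*n*h)
```

```text
[0.49327638 0.12125399 0.078     ] [0.5408026  0.18110849 0.078     ] [0.55843072 0.11790174 0.091     ]
chord 0.07642842140788661 0.07523651229343656
[0.55759882 0.11897595]
[0.47648016 0.18338653]
```

```bash
python3 -m crank '[0,-0.008,0.025,0,-0.05,0,-0.008,0.03,0,-0.06,0,-0.008,0.03,0,-0.06,0,-0.008,0.027,0,-0.044,0,-0.0067,0.0145,-0.02,0]' 60; python3 -m crank '[0,0,0,-0.035,0,0,0,0,-0.035,0,0,0,0,-0.015,0,0,0,0,-0.005,0,0,0,0,0,0]'
python3 - <<'E'
from h import *
s=bot.get_state();print(s['tcp_pos'],s['orientation'],s['torque'],s['joint_positions'],s['grip_width'])
P=camera_params('wrist'); w=cv2.cvtColor(capture('wrist'),cv2.COLOR_RGB2BGR); cv2.imwrite('pics/w4.png',w)
w=cv2.cvtColor(capture('scene'),cv2.COLOR_RGB2BGR); cv2.imwrite('pics/s4.png',cv2.resize(w[130:280,160:330],None,fx=4,fy=4,interpolation=cv2.INTER_CUBIC))
E
```

```text
time_s: 8.27
tcp_pos: [0.5187, 0.0926, 0.2118]
orientation: [3.138, -0.002, 1.349]
contact_force: [1.5, -0.2, -0.4]
grip_width: -0.0001
time_s: 8.68
tcp_pos: [0.5177, 0.0901, 0.1184]
orientation: [-3.139, 0.001, 1.351]
contact_force: [0.1, -0.1, 0.4]
grip_width: -0.0001
[0.51772866 0.09005161 0.11840529] [-3.13870931e+00  9.74581617e-04  1.35074396e+00] [-0.01513777  0.03915068 -0.01092402] [ 1.02513686e-01  3.71062483e-01  1.70749946e+00 -1.17571967e-05
  1.06607429e+00  3.22573157e-01] -0.00014708228865033417
```

View pics/w4.png

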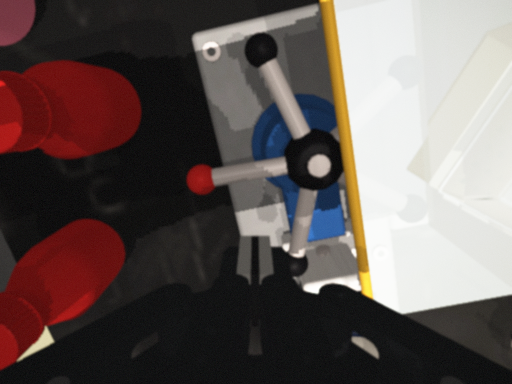

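View pics/s4.png

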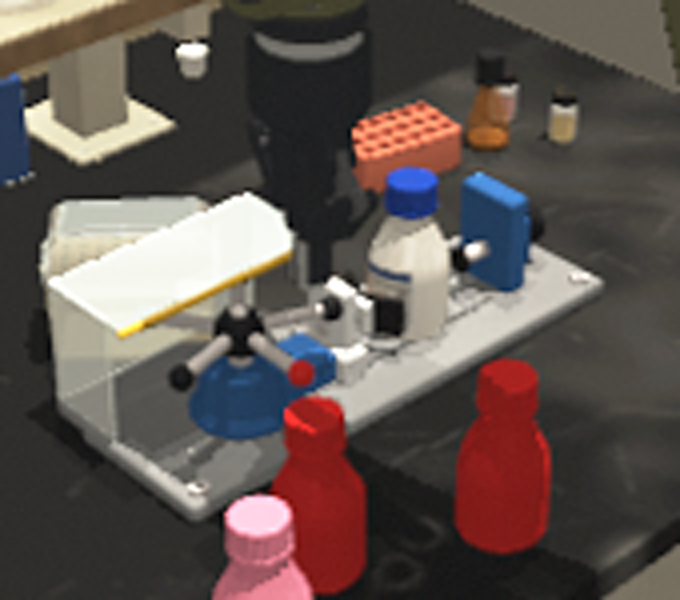

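The closed fingertips at (255,240) sit between the red spoke, with its ball at (202,180), and the right-hand spoke, with its ball at (293,265). The gap is clear, so I can lower.

```bash
python3 -m crank '[0,0,0,-0.015,0,0,0,0,-0.018,0,0,0,0,-0.014,0,0,0,0,-0.006,0,0,0,0,0,0]'; python3 -m crank '[0,0,0.004,0,-0.01,0,0,0.003,0,-0.01,0,0,0.003,0,-0.01,0,0,0.002,0,-0.005,0,0,0.002,0,-0.007]';python3 -m crank '[0,-0.0006,0.0022,0,-0.052,0,-0.0006,0.0022,0,-0.052,0,-0.0005,0.0022,0,-0.052,0,-0.0004,0.0022,0,-0.052,0,-0.0004,0.0022,0,-0.054]'; python3 -c "
from h import *
s=bot.get_state();print(s['torque'])"
```

```text
time_s: 9.2
tcp_pos: [0.5184, 0.09, 0.0667]
orientation: [-3.141, 0.0, 1.351]
contact_force: [-0.0, -0.1, -0.7]
grip_width: 0.0001
time_s: 9.62
tcp_pos: [0.5186, 0.1044, 0.0673]
orientation: [3.141, -0.0, 1.309]
contact_force: [-0.7, -7.3, 1.3]
grip_width: -0.0003
time_s: 10.03
tcp_pos: [0.5159, 0.1143, 0.0671]
orientation: [3.141, 0.001, 1.044]
contact_force: [-1.6, -10.0, 3.7]
grip_width: -0.0001
[-1.56603393  0.28702574  0.02226016]
```

```bash
cat >> h.py <<'E'
def tau():
    s=bot.get_state();F=s['contact_force'];d=np.array(s['tcp_pos'])[:2]-HUB
    return round(float(d[0]*F[1]-d[1]*F[0]+s['torque'][2]),3),round(s['time_s'],2)
E
python3 -m crank '[0,-0.0001,0.003,0,-0.07,0,0,0.003,0,-0.07,0,0.0003,0.003,0,-0.07,0,0.0005,0.003,0,-0.07,0,0.0006,0.003,0,-0.07]'; python3 -c "
from h import *
print(tau())"; python3 -m crank '[0,0.0009,0.0029,0,-0.07,0,0.0011,0.0028,0,-0.07,0,0.0013,0.0027,0,-0.07,0,0.0015,0.0027,0,-0.07,0,0.0017,0.0026,0,-0.07]'; python3 -c "
from h import *
print(tau())"
```

```text
time_s: 10.45
tcp_pos: [0.517, 0.1294, 0.0671]
orientation: [3.141, 0.002, 0.693]
contact_force: [-3.3, -10.0, 4.1]
grip_width: 0.0
(0.443, 10.45)
time_s: 10.87
tcp_pos: [0.5232, 0.1432, 0.067]
orientation: [3.141, 0.002, 0.343]
contact_force: [-9.5, -6.9, 2.7]
grip_width: -0.0001
(0.46, 10.87)
```

```bash
python3 -m crank '[0,0.002,0.0024,0,-0.07,0,0.0022,0.0024,0,-0.07,0,0.0012,0.0012,0,-0.035,0,-0.002,-0.0025,0,0,0,-0.002,-0.0025,0.01,0]';python3 -m crank '[0,0,0,0.025,0,0,-0.002,-0.012,0.02,0.1,0,-0.002,-0.02,0,0.12,0,-0.002,-0.02,0,0.12,0,0,0,0,0.12]'
python3 - <<'E'
from h import *
s=bot.get_state();print(s['tcp_pos'],s['orientation'])
P=camera_params('wrist'); w=cv2.cvtColor(capture('wrist'),cv2.COLOR_RGB2BGR); cv2.imwrite('pics/w5.png',w)
w=cv2.cvtColor(capture('top'),cv2.COLOR_RGB2BGR); cv2.imwrite('pics/t5.png',cv2.resize(w[150:230,180:330],None,fx=5,fy=5,interpolation=cv2.INTER_CUBIC))
np.save('P5.npy',P,allow_pickle=True)
print(blobs(cv2.imread('pics/w5.png'),(0,170,90),(8,255,255),(150,0,512,384)),proj(P,(*HUB,.078)))
E
```

```text
time_s: 11.28
tcp_pos: [0.5241, 0.1447, 0.0756]
orientation: [3.142, 0.003, 0.172]
contact_force: [-0.7, -0.1, 0.1]
grip_width: -0.0001
time_s: 11.7
tcp_pos: [0.519, 0.0904, 0.1231]
orientation: [3.141, -0.001, 0.637]
contact_force: [0.4, -0.5, -1.1]
grip_width: 0.0
[0.51897983 0.09040807 0.12306698] [ 3.14057438e+00 -1.00752564e-03  6.36840899e-01]
[([150, 97, 5, 25, 53], [151.04, 105.72]), ([150, 334, 8, 12, 50], [153.06, 339.12])] (np.float64(256.18787896978927), np.float64(137.86601784365283))
```

View pics/w5.png

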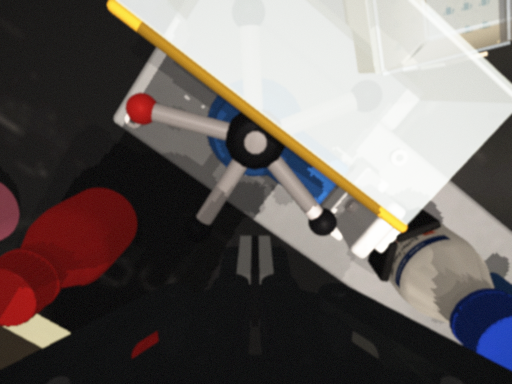

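View pics/t5.png

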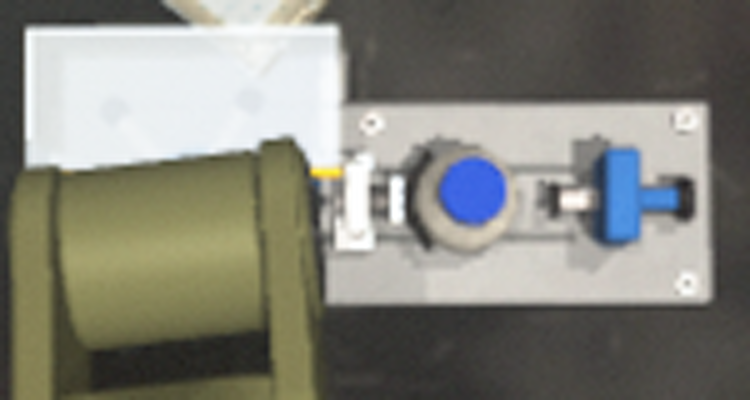

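After one stroke, the red ball is at wrist (140,109) under the left end of the hood edge. The next black balls are at about (201,228) and (322,222). In the top view the jaw has moved up to the bottle.

Run:
```python
from h import *
P=np.load('P5.npy',allow_pickle=True).item()
for p in [(140,109),(201,226),(322,222)]:
    X=plane(P,*p,.078);d=X[:2]-HUB;print(X.round(4),np.linalg.norm(d),np.degrees(np.arctan2(d[1],-d[0])))
for th in (-8,-10,-12):
    print(th,C(th,.012),yawd(th),C(th,0))
p=C(-9)
for th in range(-5,70,5): print(th,C(th).round(4),(C(th)-p).round(4),round(yawd(th),3)); p=C(th)
```

```text
[0.5332 0.1794 0.078 ] 0.0654869832668192 67.31489625891061
[0.4961 0.1142 0.078 ] 0.0626315129502012 -4.408586364139915
[0.5417 0.057  0.078 ] 0.06425594273464018 -74.80260095473498
-8 [0.52347928 0.0834291 ] 1.53588974175501 [0.5218092  0.09531232]
-10 [0.52474202 0.08222856] 1.5707963267948966 [0.52265824 0.09404626]
-12 [0.52604588 0.08107283] 1.6057029118347832 [0.52355094 0.0928106 ]
-5 [0.5206 0.0973] [-0.0016  0.0026] 1.484
0 [0.5189 0.1006] [-0.0018  0.0034] 1.396
5 [0.5174 0.1042] [-0.0014  0.0035] 1.309
10 [0.5163 0.1078] [-0.0011  0.0036] 1.222
15 [0.5155 0.1115] [-0.0008  0.0037] 1.134
20 [0.515  0.1153] [-0.0005  0.0038] 1.047
25 [0.5148 0.1191] [-0.0002  0.0038] 0.96
30 [0.515  0.1229] [0.0002 0.0038] 0.873
35 [0.5155 0.1267] [0.0005 0.0038] 0.785
40 [0.5163 0.1304] [0.0008 0.0037] 0.698
45 [0.5175 0.134 ] [0.0012 0.0036] 0.611
50 [0.519  0.1376] [0.0015 0.0035] 0.524
55 [0.5207 0.1409] [0.0018 0.0034] 0.436
60 [0.5228 0.1441] [0.0021 0.0032] 0.349
65 [0.5251 0.1472] [0.0023 0.003 ] 0.262
```

```bash
python3 -m crank '[0,0.0025,-0.004,0,0.12,0,0,0,0,0.12,0,0,0,0,0.12,0,0,0,0,0.12,0,0,0,0,0.12]'; python3 -m crank '[0,0,0,0,0.12,0,0,0,-0.015,0.12,0,0,0,-0.02,0,0,0,0,-0.015,0,0,0,0,-0.006,0]'; python3 -m crank '[0,0,0.003,0,-0.01,0,0,0.002,0,0,0,0,0.002,0,0,0,0,0.0015,0,0,0,-0.0005,0.0015,0,0]'; python3 -c "
from h import *
print(tau())"
```

```text
time_s: 12.22
tcp_pos: [0.5216, 0.0893, 0.1223]
orientation: [3.141, -0.0, 1.234]
contact_force: [-0.3, -0.4, 1.3]
grip_width: -0.0001
time_s: 12.63
tcp_pos: [0.5208, 0.0893, 0.0643]
orientation: [-3.139, 0.0, 1.468]
contact_force: [-0.4, -0.3, 0.2]
grip_width: 0.0
time_s: 13.05
tcp_pos: [0.5214, 0.0992, 0.0665]
orientation: [3.14, -0.0, 1.462]
contact_force: [-0.6, 0.1, 0.5]
grip_width: -0.0
(-0.038, 13.05)
```

```bash
python3 -m crank '[0,-0.0013,0.0023,0,-0.065,0,-0.0013,0.0025,0,-0.065,0,-0.0013,0.0025,0,-0.066,0,-0.001,0.0025,0,-0.066,0,-0.001,0.0025,0,-0.066]'; python3 -c "
from h import *
print(tau())"; python3 -m crank '[0,-0.0004,0.003,0,-0.07,0,-0.0002,0.003,0,-0.07,0,-0.0001,0.003,0,-0.07,0,0.0002,0.003,0,-0.07,0,0.0003,0.003,0,-0.07]'; python3 -c "
from h import *
print(tau())"
```

```text
time_s: 13.47
tcp_pos: [0.5159, 0.1102, 0.0664]
orientation: [3.139, 0.0, 1.13]
contact_force: [4.6, -11.4, -1.0]
grip_width: -0.0001
(0.487, 13.47)
time_s: 13.88
tcp_pos: [0.5153, 0.1251, 0.0663]
orientation: [3.14, 0.001, 0.78]
contact_force: [0.9, -11.2, 1.1]
grip_width: 0.0005
(0.386, 13.88)
```

```bash
python3 -m crank '[0,0.0003,0.0015,0,-0.035,0,0.0004,0.0015,0,-0.035,0,0.0004,0.0015,0,-0.035,0,0.0005,0.0015,0,-0.035,0,0.0005,0.0014,0,-0.035]'; python3 -c "
from h import *
print(tau())"; python3 -m crank '[0,0.0006,0.0014,0,-0.035,0,0.0006,0.0014,0,-0.035,0,0.0007,0.0014,0,-0.035,0,0.0007,0.0014,0,-0.035,0,0.0007,0.0014,0,-0.035]'; python3 -c "
from h import *
print(tau())"
```

```text
time_s: 14.3
tcp_pos: [0.5168, 0.1326, 0.066]
orientation: [3.141, 0.002, 0.607]
contact_force: [-2.7, -10.2, 2.6]
grip_width: -0.0
(0.421, 14.3)
time_s: 14.72
tcp_pos: [0.5199, 0.1396, 0.066]
orientation: [3.141, 0.002, 0.432]
contact_force: [-4.0, -10.1, 3.2]
grip_width: -0.0
(0.454, 14.72)
```

```bash
python3 -m crank '[0,0.0008,0.0013,0,-0.035,0,0.0009,0.0013,0,-0.035,0,0.0009,0.0013,0,-0.035,0,0.0009,0.0012,0,-0.035,0,0.0009,0.0012,0,-0.035]'; python3 -c "
from h import *
print(tau())"; python3 -m crank '[0,0.001,0.0012,0,-0.035,0,0.001,0.0012,0,-0.035,0,0.001,0.0011,0,-0.035,0,0.001,0.0011,0,-0.035,0,0.001,0.0011,0,-0.035]'; python3 -c "
from h import *
print(tau())"
```

```text
time_s: 15.13
tcp_pos: [0.5241, 0.146, 0.066]
orientation: [3.14, 0.002, 0.257]
contact_force: [-5.8, -8.4, 4.1]
grip_width: 0.0
(0.406, 15.13)
time_s: 15.55
tcp_pos: [0.5289, 0.1518, 0.0658]
orientation: [3.14, 0.003, 0.082]
contact_force: [-7.8, -7.7, 3.1]
grip_width: 0.0
(0.427, 15.55)
```

```bash
python3 -m crank '[0,-0.002,-0.002,0,0,0,-0.002,-0.003,0,0,0,-0.001,-0.002,0.01,0,0,0,0,0.025,0,0,-0.001,-0.012,0.02,0.1]';python3 -m crank '[0,-0.002,-0.02,0,0.12,0,-0.002,-0.022,0,0.12,0,0,0,0,0.12,0,0,0,0,0.12,0,0,0,0,0.12]'
python3 - <<'E'
from h import *
s=bot.get_state();print(s['tcp_pos'],s['orientation'])
P=camera_params('wrist'); w=cv2.cvtColor(capture('wrist'),cv2.COLOR_RGB2BGR); cv2.imwrite('pics/w6.png',w)
w=cv2.cvtColor(capture('top'),cv2.COLOR_RGB2BGR); cv2.imwrite('pics/t6.png',cv2.resize(w[150:230,180:330],None,fx=5,fy=5,interpolation=cv2.INTER_CUBIC))
np.save('P6.npy',P,allow_pickle=True)
E
```

```text
time_s: 15.97
tcp_pos: [0.5238, 0.1344, 0.1226]
orientation: [-3.141, -0.001, 0.183]
contact_force: [0.7, 0.4, 0.4]
grip_width: -0.0002
time_s: 16.38
tcp_pos: [0.52, 0.0911, 0.1219]
orientation: [3.141, -0.001, 0.789]
contact_force: [0.6, 0.5, 0.0]
grip_width: -0.0001
[0.5199549  0.09107314 0.12192968] [ 3.14080366e+00 -1.14151191e-03  7.89422672e-01]
```

View pics/w6.png

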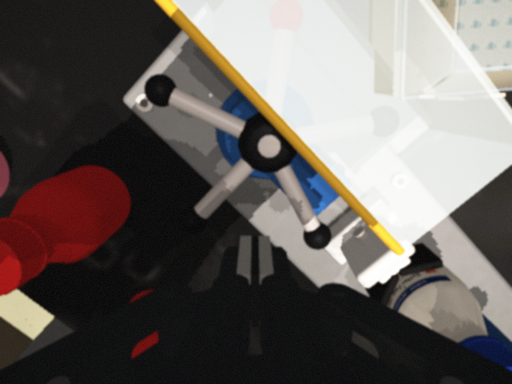

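View pics/t6.png

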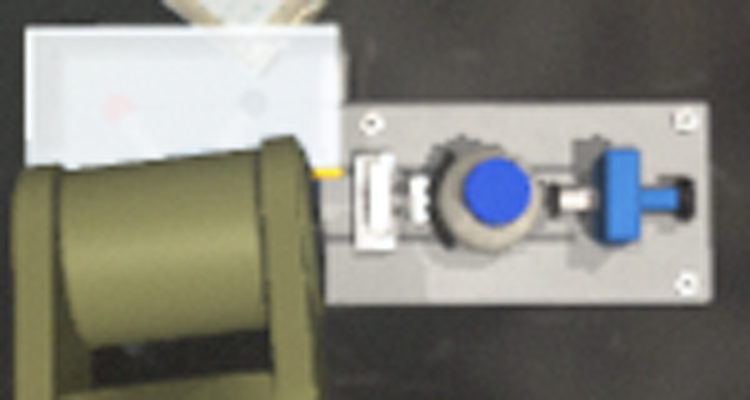

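Run:
```python
from h import *
P=np.load('P6.npy',allow_pickle=True).item()
for p in [(159,90),(317,236)]:
    X=plane(P,*p,.078);d=X[:2]-HUB;print(X.round(4),np.linalg.norm(d),np.degrees(np.arctan2(d[1],-d[0])))
```

```text
[0.5357 0.1802 0.078 ] 0.06529699065450514 69.58902994824348
[0.5395 0.0573 0.078 ] 0.06456984406049926 -72.84575031886156
```

Two strokes have turned the wheel about 2.43 rad. The left-hand ball is at wrist (159,90), the next one at (317,236), and the bottle is close to the stop button. I'll go in behind the third spoke and feel for contact.

```bash
python3 -m crank '[0,0.001,-0.002,0,0.12,0,0,0,0,0.12,0,0,0,0,0.12,0,0,0,0,0.12,0,0,0,0,0.12]'; python3 -m crank '[0,0,0,0,0.07,0,0,0,-0.016,0,0,0,0,-0.02,0,0,0,0,-0.015,0,0,0,0,-0.005,0]'; python3 -m crank '[0,0,0.003,0,-0.01,0,0,0.003,0,0,0,0,0.002,0,0,0,-0.0005,0.0015,0,-0.01,0,-0.0005,0.0015,0,-0.01]'; python3 -c "
from h import *
print(tau())"; python3 -m crank '[0,-0.0007,0.0015,0,-0.03,0,-0.0005,0.0013,0,-0.03,0,-0.0004,0.0012,0,-0.03,0,0,0,0,0,0,0,0,0,0]'; python3 -c "
from h import *
print(tau())"
```

```text
time_s: 16.9
tcp_pos: [0.5209, 0.0896, 0.1214]
orientation: [3.141, -0.0, 1.385]
contact_force: [0.6, -1.2, -0.2]
grip_width: -0.0002
time_s: 17.32
tcp_pos: [0.5199, 0.0895, 0.0633]
orientation: [-3.139, 0.0, 1.45]
contact_force: [-0.6, 0.7, 0.8]
grip_width: -0.0003
time_s: 17.73
tcp_pos: [0.52, 0.1009, 0.0655]
orientation: [3.14, -0.0, 1.423]
contact_force: [0.2, -0.3, 0.1]
grip_width: 0.0002
(0.069, 17.73)
time_s: 18.15
tcp_pos: [0.5186, 0.1038, 0.0654]
orientation: [3.14, 0.001, 1.333]
contact_force: [1.5, -8.6, 0.6]
grip_width: 0.0003
(0.364, 18.15)
```

```bash
for i in 1; do python3 -m crank '[0,-0.0003,0.0009,0,-0.021,0,-0.0003,0.0009,0,-0.021,0,-0.0003,0.0009,0,-0.021,0,-0.0003,0.0009,0,-0.021,0,-0.0003,0.0009,0,-0.021]'; done; python3 -c "
from h import *
print(tau())"; python3 -m crank '[0,-0.0003,0.0009,0,-0.021,0,-0.0002,0.0009,0,-0.021,0,-0.0002,0.0009,0,-0.021,0,-0.0002,0.0009,0,-0.021,0,-0.0002,0.0009,0,-0.021]'; python3 -c "
from h import *
print(tau())"
```

```text
time_s: 18.57
tcp_pos: [0.5171, 0.1081, 0.0654]
orientation: [3.14, 0.001, 1.227]
contact_force: [0.9, -11.1, 2.3]
grip_width: -0.0001
(0.483, 18.57)
time_s: 18.98
tcp_pos: [0.5161, 0.1126, 0.0654]
orientation: [3.14, 0.001, 1.122]
contact_force: [1.8, -9.9, 1.8]
grip_width: -0.0002
(0.413, 18.98)
```

```bash
python3 -m crank '[0,-0.0001,0.0009,0,-0.021,0,-0.0001,0.0009,0,-0.021,0,-0.0001,0.0009,0,-0.021,0,-0.0001,0.0009,0,-0.021,0,-0.0001,0.0009,0,-0.021]'; python3 -c "
from h import *
print(tau())"; python3 -m crank '[0,0,0.0009,0,-0.021,0,0,0.0009,0,-0.021,0,0,0.0009,0,-0.021,0,0,0.0009,0,-0.021,0,0,0.0009,0,-0.021]'; python3 -c "
from h import *
print(tau())"
```

```text
time_s: 19.4
tcp_pos: [0.5156, 0.117, 0.0654]
orientation: [3.14, 0.001, 1.017]
contact_force: [1.7, -10.9, 0.8]
grip_width: 0.0
(0.404, 19.4)
time_s: 19.82
tcp_pos: [0.5156, 0.1215, 0.0654]
orientation: [3.14, 0.001, 0.912]
contact_force: [2.4, -11.2, 1.9]
grip_width: 0.0001
(0.436, 19.82)
```

```bash
python3 -m crank '[0,0.0001,0.0009,0,-0.021,0,0.0001,0.0009,0,-0.021,0,0.0001,0.0009,0,-0.021,0,0.0001,0.0009,0,-0.021,0,0.0001,0.0009,0,-0.021]'
python3 - <<'E'
from h import *
print(tau())
w=cv2.cvtColor(capture('top'),cv2.COLOR_RGB2BGR); cv2.imwrite('pics/t7.png',cv2.resize(w[150:230,180:330],None,fx=5,fy=5,interpolation=cv2.INTER_CUBIC))
E
```

```text
time_s: 20.23
tcp_pos: [0.5157, 0.126, 0.0652]
orientation: [3.14, 0.001, 0.807]
contact_force: [-1.7, -10.9, 1.6]
grip_width: -0.0002
(0.413, 20.23)
```

View pics/t7.png

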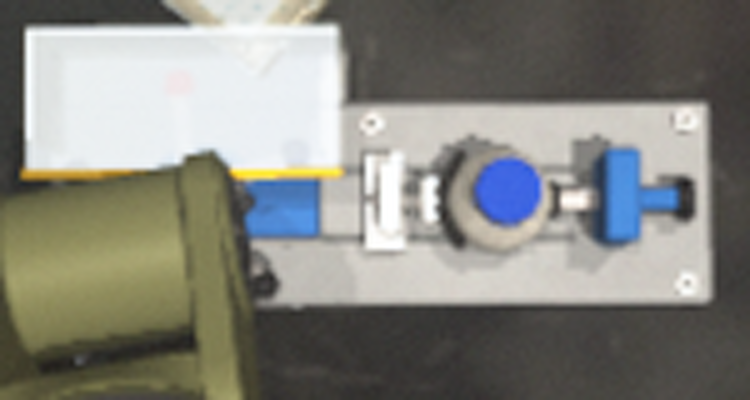

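The bottle is now right beside the black stop button at (555,200), and the wheel still turns freely.

```bash
python3 -m crank '[0,0.0002,0.0009,0,-0.021,0,0.0002,0.0009,0,-0.021,0,0.0002,0.0009,0,-0.021,0,0.0002,0.0009,0,-0.021,0,0.0002,0.0009,0,-0.021]'; python3 -c "
from h import *
print(tau())"; python3 -m crank '[0,0.0002,0.0009,0,-0.021,0,0.0002,0.0009,0,-0.021,0,0.0003,0.0009,0,-0.021,0,0.0003,0.0009,0,-0.021,0,0.0003,0.0009,0,-0.021]'; python3 -c "
from h import *
print(tau())"
```

```text
time_s: 20.7
tcp_pos: [0.5166, 0.1304, 0.0652]
orientation: [3.14, 0.001, 0.702]
contact_force: [-1.6, -11.5, 1.9]
grip_width: -0.0002
(0.498, 20.7)
time_s: 21.12
tcp_pos: [0.5177, 0.1349, 0.0651]
orientation: [3.14, 0.002, 0.597]
contact_force: [-2.8, -11.9, 2.8]
grip_width: -0.0001
(0.506, 21.12)
```

```bash
python3 -m crank '[0,0.0003,0.0008,0,-0.021,0,0.0003,0.0008,0,-0.021,0,0.0003,0.0008,0,-0.021,0,0.0004,0.0008,0,-0.021,0,0.0004,0.0008,0,-0.021]'; python3 -c "
from h import *
print(tau())"
```

```text
time_s: 21.53
tcp_pos: [0.5192, 0.1387, 0.065]
orientation: [3.14, 0.002, 0.491]
contact_force: [-3.9, -12.7, 2.8]
grip_width: -0.0002
(0.554, 21.53)
```

```bash
python3 -m crank '[0,0.0004,0.0008,0,-0.021,0,0.0004,0.0008,0,-0.021,0,0.0004,0.0008,0,-0.021,0,0.0004,0.0008,0,-0.021,0,0.0004,0.0008,0,-0.021]'; python3 -c "
from h import *
print(tau())"
```

```text
time_s: 21.95
tcp_pos: [0.5207, 0.1427, 0.0647]
orientation: [3.14, 0.003, 0.386]
contact_force: [-6.7, -13.1, 3.7]
grip_width: 0.0001
(0.587, 21.95)
```

```bash
python3 -m crank '[0,0.0004,0.0008,0,-0.021,0,0.0005,0.0008,0,-0.021,0,0.0005,0.0007,0,-0.021,0,0.0005,0.0007,0,-0.021,0,0.0005,0.0007,0,-0.021]'; python3 -c "
from h import *
print(tau())"
```

```text
time_s: 22.37
tcp_pos: [0.523, 0.1463, 0.0647]
orientation: [3.14, 0.003, 0.281]
contact_force: [-8.4, -13.0, 3.6]
grip_width: 0.0001
(0.614, 22.37)
```

```bash
python3 -m crank '[0,0.0005,0.0007,0,-0.021,0,0.0005,0.0007,0,-0.021,0,0.0005,0.0007,0,-0.021,0,0.0005,0.0006,0,-0.018,0,0.0004,0.0006,0,-0.016]'; python3 -c "
from h import *
print(tau())"
```

```text
time_s: 22.78
tcp_pos: [0.5252, 0.1495, 0.0647]
orientation: [3.14, 0.004, 0.185]
contact_force: [-11.7, -8.4, 0.3]
grip_width: 0.0001
(0.695, 22.78)
```

```bash
python3 -m crank '[0,0.0002,0.0003,0,-0.008,0,0.0001,0.0002,0,-0.005,0,0.0001,0.0001,0,-0.003,0,0,0,0,0,0,0,0,0,0]'
python3 - <<'E'
from h import *
print(tau())
for i in range(4): capture('wrist'); print(tau())
w=cv2.cvtColor(capture('top'),cv2.COLOR_RGB2BGR); cv2.imwrite('pics/t8.png',cv2.resize(w[150:230,180:330],None,fx=5,fy=5,interpolation=cv2.INTER_CUBIC))
E
```

```text
time_s: 23.2
tcp_pos: [0.5253, 0.1503, 0.0644]
orientation: [3.14, 0.005, 0.17]
contact_force: [-10.6, -11.3, 2.0]
grip_width: 0.0002
(0.652, 23.2)
(0.674, 23.25)
(0.664, 23.3)
(0.661, 23.35)
(0.652, 23.4)
```

View pics/t8.png

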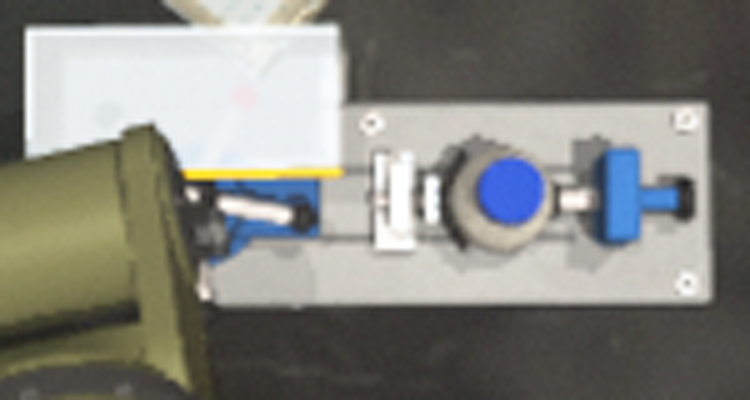

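The settled torque is about 0.66, against about 0.43 running free. I'll turn it a little further.

```bash
python3 -m crank '[0,0.0004,0.0005,0,-0.015,0,0.0005,0.0005,0,-0.016,0,0.0005,0.0005,0,-0.016,0,0.0004,0.0003,0,-0.012,0,0,0,0,0]'
python3 - <<'E'
from h import *
print(tau())
for i in range(4): capture('wrist'); print(tau())
E
```

```text
time_s: 23.87
tcp_pos: [0.527, 0.1521, 0.0644]
orientation: [3.14, 0.005, 0.11]
contact_force: [-11.2, -11.3, 3.4]
grip_width: 0.0004
(0.653, 23.87)
(0.69, 23.92)
(0.715, 23.97)
(0.737, 24.02)
(0.686, 24.07)
```

It now holds at about 0.70 N m, 1.6 times the free value. I'll back off, lift away and check.

```bash
python3 -m crank '[0,-0.002,-0.002,0,0,0,-0.002,-0.003,0,0,0,-0.001,-0.002,0.01,0,0,0,0,0.025,0,0,-0.002,0,0.03,0]';python3 -m crank '[0,-0.01,0,0.03,0,0,-0.02,0,0.03,0,0,-0.03,0.01,0.03,0,0,-0.03,0.01,0.01,0,0,-0.02,0,0,0]'; python3 -m crank '[0,-0.02,0,0,0,0,-0.02,0,0,0,0,-0.01,0,0,0,0,0,0,0,0,0,0,0,0,0]'
python3 - <<'E'
from h import *
w=cv2.cvtColor(capture('top'),cv2.COLOR_RGB2BGR); cv2.imwrite('pics/t9.png',cv2.resize(w[130:280,140:335],None,fx=4,fy=4,interpolation=cv2.INTER_CUBIC))
w=cv2.cvtColor(capture('scene'),cv2.COLOR_RGB2BGR); cv2.imwrite('pics/s9.png',cv2.resize(w[130:280,160:330],None,fx=4,fy=4,interpolation=cv2.INTER_CUBIC))
E
```

```text
time_s: 24.48
tcp_pos: [0.521, 0.1462, 0.1302]
orientation: [3.141, 0.002, 0.111]
contact_force: [0.6, -0.5, -0.2]
grip_width: -0.0002
time_s: 24.9
tcp_pos: [0.4118, 0.1671, 0.2322]
orientation: [-3.14, -0.006, 0.112]
contact_force: [0.1, 0.6, -0.1]
grip_width: -0.0001
time_s: 25.32
tcp_pos: [0.3634, 0.1661, 0.2292]
orientation: [-3.141, -0.002, 0.112]
contact_force: [-0.4, -0.2, -0.2]
grip_width: -0.0001
```

View pics/t9.png

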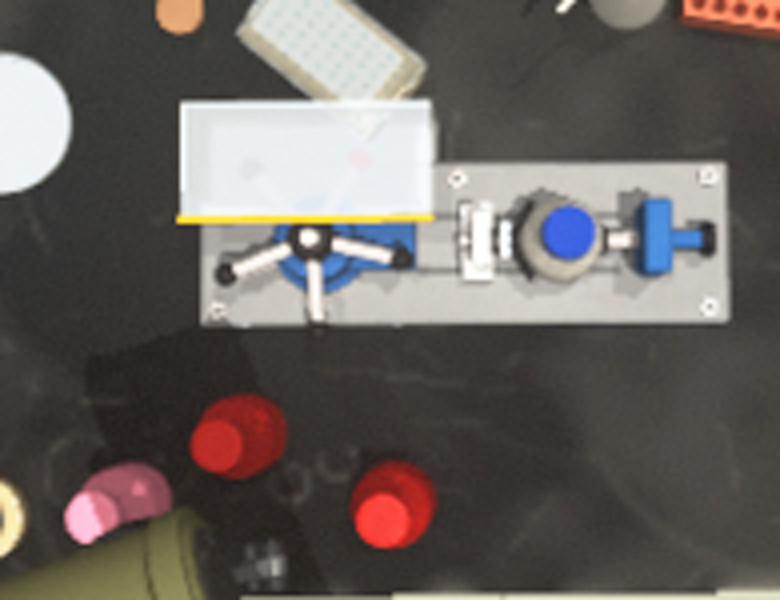

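View pics/s9.png

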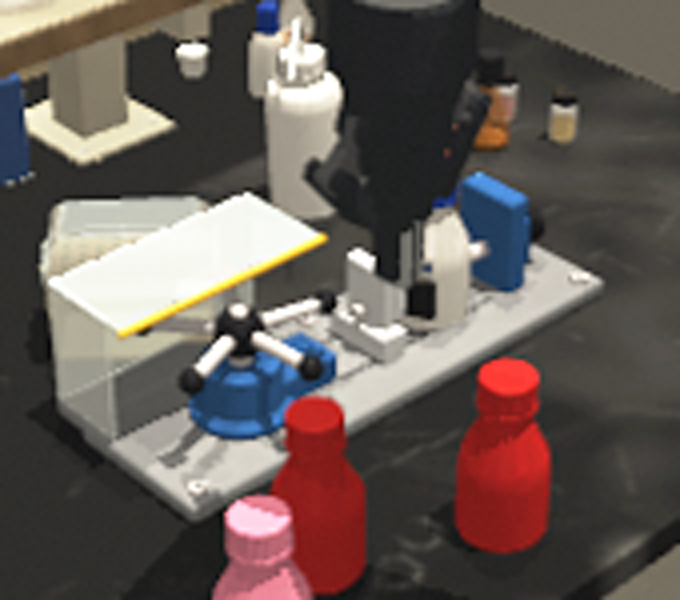

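The pictures show the bottle upright between the V pad at (530,235) and the stop at (620,238). The robot is clear and the bystanders in view haven't moved, so I'm handing in.

```bash
python3 -c "
from station import workorder
print(workorder.finish_job())"
```

```text
the job is handed in; nothing more can be done
None
```

The bottle is standing upright in the clamp bay, held between the jaw and the stop screw. I handed the job in at about 25 s.

- **Placing:** I lifted the bottle by its cap, set it down in the open bay and let go. A wrist and a scene picture then showed it standing free of both jaw and stop.
- **Tightening:** I turned the wheel clockwise by pushing three spokes in turn. It ran free at about 0.43 N m (single readings 0.36–0.50). Torque began to rise late in the third push, and I stopped at about 0.70 N m, about 1.6 times free and below the 0.82 overtight mark.
- **Last checks:** After backing off, the force read about zero. The pictures showed the bottle upright between the V pad and the stop. The neighbouring bottles and the other items in view looked unmoved.

**Uncertain points:**
- Single torque readings scattered by about ±0.04 N m. The last five ran from 0.65 to 0.74, so the 1.6 ratio is an average.
- In the final scene picture the arm partly hid the bottle, so its final stance rests mainly on the top view.
- The bottle was pressed into the bed with about 17 N for a moment as I set it down. I eased that off before opening the gripper.

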